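# Load a sample slide on a tilted stage and hold it flush

## Task

Load the sample slide on the tilted stage: pick it up by its upright grip, tilt it to match the sloping face, and slip it edgewise down the slope until its lower edge is fully home in the slot under the lip, centred across the face. Finish while still gripping it there, pressed gently flush against the face: do not let go of it, do not shift the stage's tilt, and leave the things around it alone.

Things in the scene. Friction and masses are not known exactly. Their poses are not given: they have to be found in the camera images.
- slide: Loose sample slide: flat aluminium plate 76 (x) by 40 (y) by 5 mm, about 0.12 kg, flat on the worktop at the start. Upright grey grip in the middle of its top: a block 30 mm along x, 12 mm along y, its top 39 mm above the plate's underside. Origin: centre of the underside; z out of the grip's side. Its two 40 mm ends (+x, -x) are alike: either may go into the slot.
- stage_face (a point): Point on the stage's flat metal sloping face at the closed lower end of its slot, mid-width. x runs up the slope, y across, z is the face's outward normal. The face runs from x = 0 to 114 mm, 84 mm wide; its lower end looks toward the robot. A slide flush and fully home has its origin at x = 38, y = 0, z = 0 mm here. It is about 31 mm above the worktop.
- stage_tilt (a joint): Slope of the stage's face against the horizontal in rad, 0 = level, growing as the far end is higher. It starts between 0.2 and 0.5 and is clamped: it yields only to a moment of about 5 N m.
- stage: Fixed base of the stage, a dark steel slab 150 (x) by 112 (y) by 12 mm. Origin: centre of its underside, on the worktop; x points level from the slot end toward the high end of the face. Steel arc guides and grey clamp screws flank the face, 46 to 63 mm either side of its middle; the arcs rise to 69 mm above the worktop.
- timer: Bystander: a small bench timer with three buttons, 62x68x20 mm, loose; origin at the centre of its underside. Leave it alone.
- tub: Bystander: the smaller of two round screw-top tubs, 54 mm across, 48 mm high, loose; origin at the centre of its underside. Leave it alone.
- carton: Bystander: a small carton, 55x75x50 mm, loose; origin at the centre of its underside. Leave it alone.
- slot_mouth (a point): Mouth of the slot, on the face, mid-width, 12 mm up the slope from point stage_face; axes the same. A dark steel lip overhangs the face's lower end across its whole width; the slot is 9 mm high between the face (z = 0) and the lip's underside, 12 mm deep from here toward -x, and open at both sides. The lip's top is at z = 13 mm.
- stage_top (a point): Middle of the upper end edge of the sloping face, 114 mm up the slope from stage_face; axes the same.
Mind the look-alikes: they are no part of the job. Leave any green or pink look-alike of the stage alone. What is shaped like the slide but orange is not meant.

How it is judged:
By the outcome, as a careful person would: the job done as asked, in the order asked, and still so for the second after the job is handed in, while the arm keeps its last pose, push and grip.
It also fails if it takes over 42 s, if anything falls off the work surface, if the arm or the gripper's body presses on something with over 40 N, if the wrist force passes 120 N, or if a joint passes its speed limit or range.

## Robot

A 6-joint arm with a two-finger parallel gripper is mounted at the origin on a cart in front of the work surface, level with it; the furniture and walls round the work are solid. World frame = base frame: x ahead of the robot, y to its left, z up, the work surface at z = 0. Lengths are in mm, angles in rad, forces in N, time in s.
With the tool pointing down it reaches from about 275 to 1000 mm from the base axis. Payload 8.4 kg.
Tool frame: the origin (TCP) lies midway between the tips of the shut fingers; the grasp point (between the pads) lies 19 mm behind it; z points along the fingers, y is the line along which they close (so a half turn about z gives the same grasp; the last joint's range is limited). The gripper opens to 85 mm and grips with 20 to 120 N. Pads are 22 mm wide; open, the fingers measure 114 mm over their backs; the gripper's body (76 mm by 85 mm) begins 54 mm behind the grasp point. The pads swing forward as they close: fully open they stand 13 mm farther back than shut.
Start: joints at [-1.223, 0.353, 1.633, -0, 1.155, -0.002], TCP at [214.192, -587.154, 231.281] pointing down, gripper open.
Joint ranges: [-2.63, 2.63], [-0.92, 2.1], [0.06, 2.66], [-1.3, 4.44], [0, 2.69], [-3.02, 3.02]. Speed limits (rad/s): [2.22, 2.22, 2.79, 3.14, 3.14, 3.14].

## Interface

Orientations are given as [roll, pitch, yaw] about the fixed x, y, z axes, in that order (R = Rz(yaw) Ry(pitch) Rx(roll)).
In Python, from rig import telemetry, optics, r gives the robot as it stands.
- The arm moves only by the tool play_rows, never from a script. Its arguments are lists of equal length, an entry for each row: "dp": the shift along the tool's x, y, z in units of 40 mm (1.0 is 40 mm), a list of three; "rot": the turn, a rotation vector about the tool's x, y, z in units of 6 degrees (1.0 is 6 degrees), a list of three. In form: {"dp": [[tx, ty, tz], ...], "rot": [[ax, ay, az], ...]}. A call has 1 to 5 rows; each row is the pose to reach, as a shift and turn from the pose commanded when the call began, along the tool's axes at that moment; what a row does not reach only later rows make up. A row lasts 1/12 s, in which the tool goes at most 41.7 mm and 7.16 degrees, less where a joint would pass 70% of its speed; a pose out of reach is approached as far as the arm can. A call with a gripper value outside its range is refused whole. "fingers" is the opening, from 0 (shut) to 1 (fully open), set as the call begins (left out, the last holds). The fingers move at their own pace and stop on an object; "grip_force" is the grip in N (left out, the last holds). Time passes only in rows, so rows that repeat a pose let the fingers close. It gives the time, the measured TCP pose, the force, the opening and the grip force at its end, in the units of the state.
- telemetry.sense(): the state, without advancing time (a new reading comes with each control period).
- optics.grab_frame(name): name is "scene" or "top" or "wrist"; returns a dict with "color" (420x560x3 uint8, red, green, blue), "mtx" (3x3 intrinsics, pixels), "D" ([k1, k2, p1, p2, k3] as OpenCV has them; the pictures are not rectified), "R" (3x3) and "t" (3): a world point X has camera coordinates R X + t; the wrist camera has in their place "mount" (4x4, takes a point from camera to tool coordinates, whose origin is the TCP and whose axes are the flange's). Camera axes: x right, y down, z forward; pixel columns grow to the right and rows downward; lengths in mm; the calibration is good to about 2 mm. A picture is of the moment at which its call begins: read the wrist's pose just before it. There is no depth.
- r.sign_off(): hands the job in; it is judged then, once.
The state is a dict: "clock": time; "qpos": joint angles; "qvel": joint speeds; "joint_efforts": joint torques, N m; "eef_pos": TCP position; "tcp_rot": TCP orientation; "contact_force": force on the tool from outside, world axes, zero at the start; "wrist_torque": the same for the moment, N m; "opening": opening from 0.0 (shut) to 1.0 (fully open); "grasp_force": force on a finger pad.
Only numpy, scipy, OpenCV 4.12 (cv2) and the standard library are available. Lean on these libraries where they do the work, as an engineer would, in place of code of your own. Each camera call takes 0.05 s, during which the arm holds its last target. There are 200 camera calls.

## Working session

There is one attempt and no reset: what is moved stays moved. The work goes in short steps, Python scripts to look and compute and a tool call to move; the robot and the scene stay as the last step left them, time stands still between calls to the robot, and variables do not carry over. Pictures are saved under pics/ and viewed, at most 10 in all, crops included, and the job is handed in when it is done.

Besides the shell and the picture viewer there is one more tool, called after "Request:" as name(argument=value, ...), one argument or row to a line, values as JSON. play_rows: Moves the arm, as the interface text tells. Its arguments: {"type":"object","properties":{"dp":{"type":"array"},"rot":{"type":"array"},"fingers":{"type":"number"},"grip_force":{"type":"number"}},"required":["dp","rot"]}

```bash
ls; mkdir -p pics; python3 - <<'E'
from rig import telemetry, optics, r
import cv2, json
for n in ["scene","top"]:
    f=optics.grab_frame(n); cv2.imwrite(f"pics/{n}0.png",cv2.resize(f["color"][:,:,::-1],(784,588),interpolation=cv2.INTER_CUBIC))
    print(n,f["mtx"].tolist(),f["D"],f["R"],f["t"])
print(telemetry.sense())
E
```

```text
pics
scene [[542.6897658449391, 0.0, 272.47348094346796], [0.0, 542.6897658449391, 214.19460510003398], [0.0, 0.0, 1.0]] [-0.13510583  0.          0.          0.          0.        ] [[-0.68283777 -0.73051551  0.00892544]
 [-0.40394395  0.36734411 -0.83778732]
 [ 0.60873792 -0.5756782  -0.54592375]] [ 514.33296158  228.61231803 1239.00444754]
top [[440.0891779472039, 0.0, 284.1790314392483], [0.0, 440.0891779472039, 209.9245461850261], [0.0, 0.0, 1.0]] [0.03041048 0.         0.         0.         0.        ] [[ 0.01672033 -0.99946211 -0.02821222]
 [-0.99822199 -0.01507174 -0.05766895]
 [ 0.05721272  0.0291263  -0.99793705]] [ 170.27074494  554.65361668 1313.95113276]
{'clock': 0.1, 'qpos': array([-1.22340639e+00,  3.53568425e-01,  1.63405824e+00,  5.40945600e-05,
        1.15520127e+00, -2.42102646e-03]), 'qvel': array([-2.69597303e-05, -1.16245672e-03, -9.65409662e-04, -1.50113921e-03,
        4.14719222e-04, -1.06479697e-03]), 'joint_efforts': array([-1.07866919e-03, -6.06355762e+01, -3.42817605e+01, -1.01127096e-04,
        4.00552250e-03, -3.29153340e-05]), 'eef_pos': array([ 214.058608  , -586.74633461,  230.64394485]), 'tcp_rot': array([-3.14035750e+00, -5.24532989e-05,  3.49789059e-01]), 'contact_force': array([ 0.04868377, -0.52566466,  0.29053824]), 'wrist_torque': array([-0.01506935, -0.01736923, -0.01313555]), 'grasp_force': 0.0, 'opening': 1.0002741428103186}
```

View pics/scene0.png

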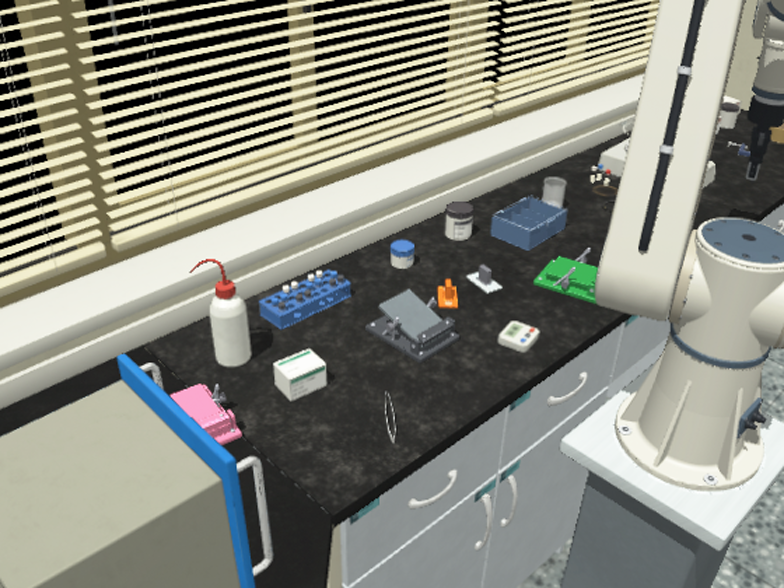

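View pics/top0.png

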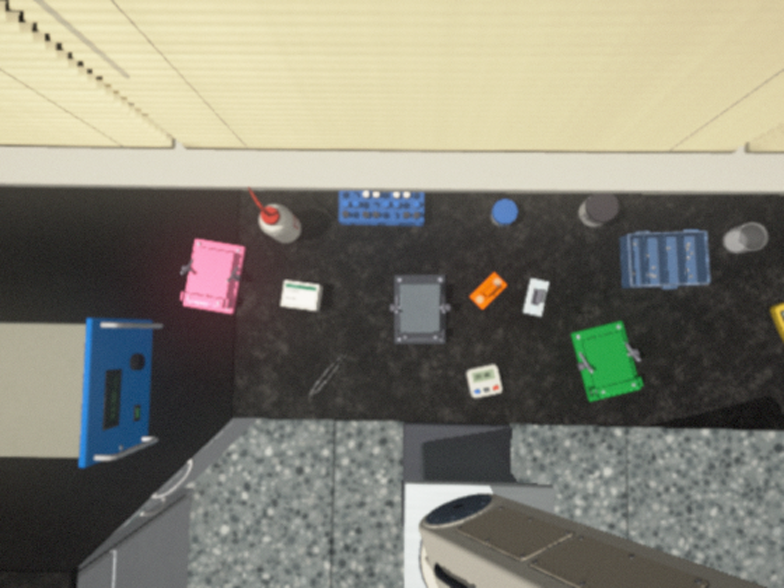

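The slide (silver plate, grey grip) is at about (536,297) in the top view, with the orange look-alike to its left at (488,290). The dark stage is at (420,309), its lower end facing the robot. Next: enlarged crops and rough positions.

```bash
cat > h.py <<'E'
import numpy as np, cv2
from rig import telemetry, optics, r
from scipy.spatial.transform import Rotation as Ro
def cam(f,s=None):
    if "mount" in f:
        T=np.eye(4); T[:3,:3]=Ro.from_euler("xyz",s["tcp_rot"]).as_matrix(); T[:3,3]=s["eef_pos"]
        W=T@np.array(f["mount"]); R=W[:3,:3].T; return R,-R@W[:3,3]
    return np.array(f["R"]),np.array(f["t"])
def ray(f,R,t,uv):
    p=cv2.undistortPoints(np.array([[uv]],float),f["mtx"],f["D"])[0,0]
    return -R.T@t, R.T@np.array([p[0],p[1],1])
def onz(f,R,t,uv,z):
    c,d=ray(f,R,t,uv); return c+d*(z-c[2])/d[2]
def proj(f,R,t,X):
    return cv2.projectPoints(np.array(X,float).reshape(-1,1,3),cv2.Rodrigues(R)[0],t,f["mtx"],f["D"])[0].reshape(-1,2)
E
python3 - <<'E'
from h import *
f=optics.grab_frame("top");R,t=cam(f);g=optics.grab_frame("scene");R2,t2=cam(g)
for n,p,z in [("slide",(536,297),5),("stage",(420,309),12),("timer",(484,381),20),("orange",(488,290),5),("tub",(504,211),48)]:
    print(n,onz(f,R,t,np.array(p)/1.4,z).round(0))
for n,p,z in [("slide",(484,281),5),("stage",(412,335),12)]: print(n,onz(g,R2,t2,np.array(p)/1.4,z).round(0))
a=f["color"][185:255,270:410,::-1]; cv2.imwrite("pics/c1.png",cv2.resize(a,(800,400),interpolation=cv2.INTER_CUBIC))
a=g["color"][180:265,250:370,::-1]; cv2.imwrite("pics/c2.png",cv2.resize(a,(800,567),interpolation=cv2.INTER_CUBIC))
E
```

```text
slide [ 550. -120.    5.]
stage [520. 131.  12.]
timer [369.  -8.  20.]
orange [564. -16.   5.]
tub [729. -44.  48.]
slide [ 552. -115.    5.]
stage [509. 148.  12.]
```

View pics/c1.png

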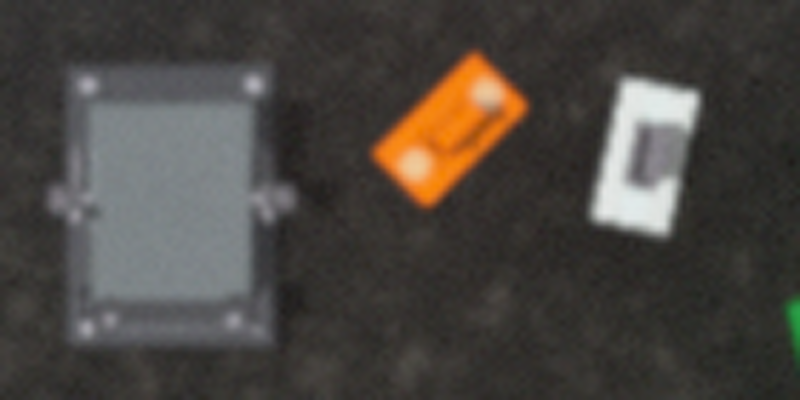

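```bash
python3 - <<'E'
from h import *
f=optics.grab_frame("top");R,t=cam(f)
def P(p,z): return onz(f,R,t,(np.array(p)+.5)/(800/140)-.5+[270,185],z)
S=[P(p,5) for p in [(622,76),(700,95),(591,220),(668,237)]]
print(np.mean(S,0),[np.round(s,1) for s in S]); d=S[0]+S[1]-S[2]-S[3]; print("len",np.linalg.norm(d)/2,"yaw",np.arctan2(d[1],d[0]))
S=[P(p,12) for p in [(68,66),(275,66),(68,346),(275,346)]]
print(np.mean(S,0),[np.round(s,1) for s in S]); d=S[0]+S[1]-S[2]-S[3]; print("len",np.linalg.norm(d)/2,"yaw",np.arctan2(d[1],d[0]))
for p,z in [((90,102),70),((252,102),70),((90,300),36),((252,300),36)]: print(P(p,z))
w=optics.grab_frame("wrist"); print(w["mount"],w["mtx"],w["D"])
E
```

```text
[ 550.70889781 -118.97987441    5.        ] [array([ 593.6, -106.6,    5. ]), array([ 584.1, -147.7,    5. ]), array([516.7, -90.6,   5. ]), array([ 508.4, -131.1,    5. ])]
len 77.99013135837731 yaw -0.21023844078087714
[520.63692461 131.98597154  12.        ] [array([594.2, 188.2,  12. ]), array([595.8,  78. ,  12. ]), array([445.3, 185.6,  12. ]), array([447.2,  76.2,  12. ])]
len 148.71166478439014 yaw 0.014662117127889604
[570.80792085 174.55966999  70.        ]
[572.00977345  92.12987535  70.        ]
[469.95015484 173.75838425  36.        ]
[471.37951024  89.53084594  36.        ]
[[ 2.86067682e-04 -9.62889087e-01 -2.69897246e-01  6.71424273e+01]
 [ 9.99999879e-01  3.83256314e-04 -3.07397266e-04  9.75009349e-01]
 [ 3.99429296e-04 -2.69897126e-01  9.62889081e-01 -1.41783855e+02]
 [ 0.00000000e+00  0.00000000e+00  0.00000000e+00  1.00000000e+00]] [[369.96119349   0.         275.50904631]
 [  0.         369.96119349 210.00552736]
 [  0.           0.           1.        ]] [-0.07828413  0.          0.          0.          0.        ]
```

View pics/c2.png

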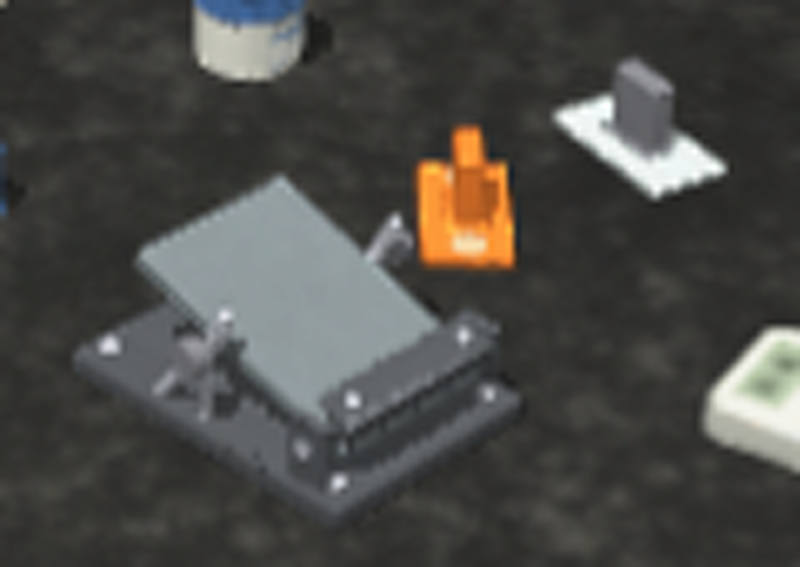

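```bash
cat > fit.py <<'E'
from h import *
from scipy.optimize import least_squares
f=optics.grab_frame("top");R,t=cam(f);g=optics.grab_frame("scene");R2,t2=cam(g)
A=(np.array([(90,102),(252,102),(90,300),(252,300)])+.5)/(800/140)-.5+[270,185]
B=(np.array([(137,252),(281,175),(440,327)])+.5)/(800/120)-.5+[250,180]
def W(q,X):
    x,y,th,yaw=q; return Ro.from_euler("ZY",[yaw,-th]).apply(X)+[x,y,31]
top=[[114,42,0],[114,-42,0]]; lip=[[12,42,13],[12,-42,13]]
def res(q,det=False):
    a=proj(f,R,t,W(q,top+lip))-A; b=proj(g,R2,t2,W(q,top+[[16,-42,0]]))-B
    if det: print(a.round(1),b.round(1))
    return np.r_[a[:2].ravel(),.5*a[2:].ravel(),b[:2].ravel()]
s=least_squares(res,[450,132,.35,.015]); print(s.x,s.cost); res(s.x,True)
print("stage centre rel:",Ro.from_euler("z",-s.x[3]).apply(np.array([520.6,132,0])-[s.x[0],s.x[1],0]))
E
python3 fit.py
```

```text
[4.64040725e+02 1.32014502e+02 2.94262566e-01 2.35333121e-02] 0.9055964442426264
[[-0.6 -0.3]
 [-0.2 -0.6]
 [-0.2 -0.3]
 [-0.1 -0.5]] [[ 0.6  0.1]
 [ 0.7  0.1]
 [ 1.7 -0.3]]
stage centre rel: [56.5432732  -1.34540257  0.        ]
```

```bash
cat > mv.py <<'E'
import sys
from h import *
def delta(p,Rt,s=None):
    s=s or telemetry.sense(); R0=Ro.from_euler("xyz",s["tcp_rot"])
    print("at",s["eef_pos"].round(1),"dp",(R0.inv().apply(np.array(p)-s["eef_pos"])/40).round(3).tolist(),
     "rot",(np.degrees((R0.inv()*Rt).as_rotvec())/6).round(3).tolist(),"F",s["contact_force"].round(1),"open",round(s["opening"],3),"t",round(s["clock"],2))
def down(yaw,tilt=0): return Ro.from_euler("ZY",[yaw,-tilt])*Ro.from_euler("x",np.pi)
if __name__=="__main__":
    a=[float(v) for v in sys.argv[1:]]; delta(a[:3],down(*a[3:]))
E
python3 mv.py 545 -118 190 -0.21
```

```text
at [ 214.2 -587.1  231.2] dp [11.788, -8.182, 1.032] rot [-0.002, 0.0, 5.346] F [-0.2 -0.   1.2] open 1.003 t 0.4
```

Request:
play_rows(
  dp=[
    [0.8, -0.55, 0.07],
    [1.6, -1.1, 0.14],
    [2.4, -1.65, 0.21],
    [3.2, -2.2, 0.28],
    [4.0, -2.75, 0.35],
  ],
  rot=[
    [0, 0, 0.36],
    [0, 0, 0.72],
    [0, 0, 1.08],
    [0, 0, 1.44],
    [0, 0, 1.8],
  ],
)

```text
clock: 0.82
eef_pos: [327.5, -427.5, 217.3]
tcp_rot: [3.141, -0.0, 0.159]
contact_force: [0.1, -1.1, -0.3]
opening: 1.0
grasp_force: 0.0
```

```bash
python3 mv.py 545 -118 190 -0.21
```

```text
at [ 327.5 -427.5  217.3] dp [6.594, -6.781, 0.682] rot [0.002, -0.003, 3.522] F [ 0.1 -1.1 -0.3] open 1.0 t 0.82
```

Request:
play_rows(
  dp=[
    [0.67, -0.7, 0.07],
    [1.35, -1.4, 0.14],
    [2.0, -2.1, 0.21],
    [2.7, -2.8, 0.28],
    [3.35, -3.45, 0.35],
  ],
  rot=[
    [0, 0, 0.36],
    [0, 0, 0.72],
    [0, 0, 1.08],
    [0, 0, 1.44],
    [0, 0, 1.8],
  ],
)

```text
clock: 1.23
eef_pos: [437.8, -269.4, 203.4]
tcp_rot: [3.141, -0.001, -0.029]
contact_force: [0.1, -0.3, 0.7]
opening: 1.002
grasp_force: 0.0
```

```bash
python3 mv.py 545 -118 190 -0.21
```

```text
at [ 437.8 -269.4  203.4] dp [2.568, -3.862, 0.337] rot [0.001, -0.006, 1.728] F [ 0.1 -0.3  0.7] open 1.002 t 1.23
```

Request:
play_rows(
  dp=[
    [0.55, -0.8, 0.07],
    [1.1, -1.6, 0.14],
    [1.65, -2.4, 0.21],
    [2.2, -3.2, 0.28],
    [2.57, -3.86, 0.34],
  ],
  rot=[
    [0, 0, 0.36],
    [0, 0, 0.72],
    [0, 0, 1.08],
    [0, 0, 1.44],
    [0, 0, 1.73],
  ],
  fingers=0.7,
)

```text
clock: 1.65
eef_pos: [545.6, -117.4, 189.8]
tcp_rot: [-3.141, -0.001, -0.21]
contact_force: [0.1, -0.9, 0.9]
opening: 0.699
grasp_force: 0.0
```

Request:
play_rows(
  dp=[
    [0, 0, 0],
    [0, 0, 0],
  ],
  rot=[
    [0, 0, 0],
    [0, 0, 0],
  ],
)

```text
clock: 1.82
eef_pos: [544.4, -118.3, 189.5]
tcp_rot: [3.142, 0.0, -0.205]
contact_force: [-0.2, -0.9, 0.1]
opening: 0.697
grasp_force: 0.0
```

```bash
python3 - <<'E'
from h import *
s=telemetry.sense(); f=optics.grab_frame("wrist"); R,t=cam(f,s)
print(s["eef_pos"],s["tcp_rot"]); np.savez("w1.npz",R=R,t=t)
X=Ro.from_euler("z",-.21).apply([[x,y,z] for z in(0,) for x,y in((38,20),(38,-20),(-38,20),(-38,-20))])+[550.7,-119,5]
print(proj(f,R,t,X).round(1))
cv2.imwrite("pics/w1.png",cv2.resize(f["color"][:,:,::-1],(784,588),interpolation=cv2.INTER_CUBIC))
E
```

```text
[ 544.38682356 -118.30623608  189.45712769] [ 3.14150952e+00  3.34679521e-04 -2.05176237e-01]
[[250.4 134.5]
 [296.4 134.8]
 [251.4 218.2]
 [294.8 218.4]]
```

View pics/w1.png

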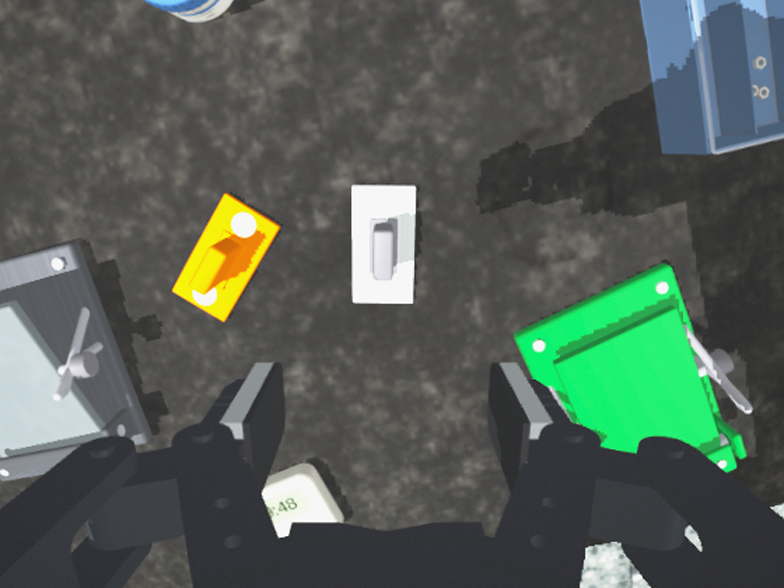

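The slide's plate corners are at (352,185), (416,185), (352,303) and (414,303), within about 2 px of where I predicted. So the slide is at about (551.5, -119.3) with yaw -0.21. The fingers clear the orange piece.

```bash
python3 mv.py 551.5 -119.3 10 -0.208
```

```text
at [ 543.8 -119.3  189.5] dp [0.191, -0.042, 4.488] rot [0.003, 0.005, 0.017] F [ 0.   0.1 -0.5] open 0.695 t 1.87
```

Request:
play_rows(
  dp=[
    [0.1, 0, 0.8],
    [0.17, 0, 1.6],
    [0.17, 0, 2.4],
    [0.17, 0, 3.1],
    [0.17, 0, 3.6],
  ],
  rot=[
    [0, 0, 0],
    [0, 0, 0],
    [0, 0, 0],
    [0, 0, 0],
    [0, 0, 0],
  ],
)

```text
clock: 2.28
eef_pos: [548.7, -122.3, 43.5]
tcp_rot: [3.141, 0.002, -0.21]
contact_force: [-0.6, 0.3, 0.2]
opening: 0.699
grasp_force: 0.0
```

```bash
python3 mv.py 551.5 -119.3 10 -0.208
```

```text
at [ 548.7 -122.3   43.5] dp [0.055, -0.089, 0.839] rot [0.002, 0.021, -0.016] F [-0.6  0.3  0.2] open 0.699 t 2.28
```

Request:
play_rows(
  dp=[
    [0, 0, 0.3],
    [0, 0, 0.3],
    [0, 0, 0.3],
  ],
  rot=[
    [0, 0, 0],
    [0, 0, 0],
    [0, 0, 0],
  ],
)

```text
clock: 2.53
eef_pos: [550.2, -121.9, 33.9]
tcp_rot: [3.142, 0.001, -0.209]
contact_force: [0.6, -0.3, 0.4]
opening: 0.702
grasp_force: 0.0
```

```bash
python3 mv.py 551.5 -119.3 10 -0.208;python3 - <<'E'
from h import *
s=telemetry.sense(); f=optics.grab_frame("wrist"); print(s["eef_pos"])
cv2.imwrite("pics/w2.png",f["color"][:,:,::-1])
E
```

```text
at [ 550.2 -121.9   33.9] dp [0.018, -0.07, 0.598] rot [0.001, 0.005, -0.012] F [ 0.6 -0.3  0.4] open 0.702 t 2.53
[ 550.23655242 -121.89690294   33.90855812]
```

View pics/w2.png

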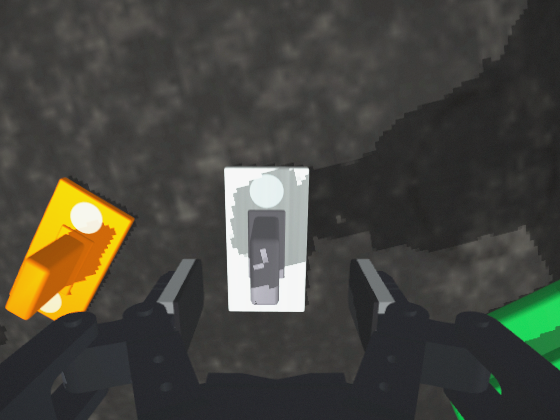

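The grip is at column 265 and the fingers' midpoint at column 276. I'll shift about 2.6 mm to the left, as the pose reading also suggests, then go down.

Request:
play_rows(
  dp=[
    [0.02, -0.07, 0],
    [0.02, -0.07, 0.2],
    [0.02, -0.07, 0.4],
    [0.02, -0.07, 0.6],
    [0.02, -0.07, 0.6],
  ],
  rot=[
    [0, 0, 0],
    [0, 0, 0],
    [0, 0, 0],
    [0, 0, 0],
    [0, 0, 0],
  ],
)

```text
clock: 3.0
eef_pos: [550.8, -118.2, 8.1]
tcp_rot: [3.142, 0.002, -0.208]
contact_force: [-0.6, 0.9, -0.2]
opening: 0.697
grasp_force: 0.0
```

Request:
play_rows(
  dp=[
    [0, 0, 0],
    [0, 0, 0],
    [0, 0, 0],
    [0, 0, 0],
    [0, 0, 0],
  ],
  rot=[
    [0, 0, 0],
    [0, 0, 0],
    [0, 0, 0],
    [0, 0, 0],
    [0, 0, 0],
  ],
  fingers=0,
  grip_force=50,
)

```text
clock: 3.42
eef_pos: [552.2, -118.6, 10.0]
tcp_rot: [-3.142, -0.001, -0.208]
contact_force: [-0.1, -0.2, 2.4]
opening: 0.13
grasp_force: 49.5
```

```bash
python3 mv.py 551.5 -119.3 10 -0.208
```

```text
at [ 552.2 -118.6   10. ] dp [-0.014, 0.021, 0.001] rot [-0.0, -0.007, -0.004] F [-0.1 -0.2  2.4] open 0.13 t 3.42
```

Request:
play_rows(
  dp=[
    [0, 0, -0.3],
    [0, 0, -0.9],
    [0, 0, -1.7],
    [0, 0, -2.5],
    [0, 0, -3.3],
  ],
  rot=[
    [0, 0, 0],
    [0, 0, 0],
    [0, 0, 0],
    [0, 0, 0],
    [0, 0, 0],
  ],
)

```text
clock: 3.83
eef_pos: [551.3, -118.4, 143.7]
tcp_rot: [-3.142, 0.0, -0.208]
contact_force: [-0.1, -0.1, -1.0]
opening: 0.131
grasp_force: 49.0
```

```bash
cat > fm.py <<'E'
import sys
from mv import *
# TCP target in face coords x,y,z ; face params
FP=[464,132,31]; TH=.294; YW=.0235
def F(X): return Ro.from_euler("ZY",[YW,-TH]).apply(X)+FP
if __name__=="__main__":
    p=F([float(v) for v in sys.argv[1:4]]); print(p.round(1)); delta(p,down(YW,TH))
E
python3 fm.py 75 0 120
python3 - <<'E'
from h import *
s=telemetry.sense(); f=optics.grab_frame("wrist"); print(s["eef_pos"])
cv2.imwrite("pics/w3.png",cv2.resize(f["color"][150:400,150:400,::-1],(600,600),interpolation=cv2.INTER_CUBIC))
E
```

```text
[501.  132.9 167.6]
at [ 551.3 -118.4  143.7] dp [-2.532, -5.886, -0.595] rot [0.325, 2.799, -2.199] F [-0.1 -0.1 -1. ] open 0.131 t 3.83
[ 551.33769394 -118.44061288  143.73245142]
```

View pics/w3.png

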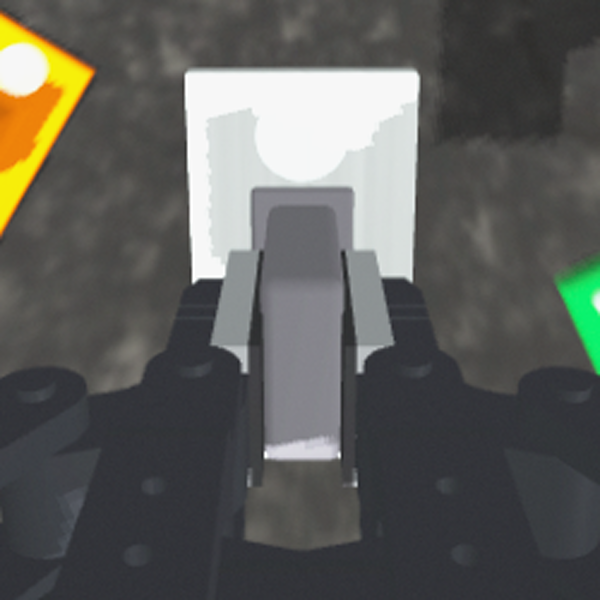

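The slide hangs straight in the fingers. Its far plate edge is at crop row 70, columns 186 to 418, and the grip is centred between the pads. I'll carry it over to the stage.

Request:
play_rows(
  dp=[
    [-0.3, -0.75, -0.2],
    [-0.6, -1.5, -0.4],
    [-0.9, -2.3, -0.6],
    [-1.2, -3.1, -0.7],
    [-1.5, -3.9, -0.7],
  ],
  rot=[
    [0, 0, -0.3],
    [0, 0.5, -0.7],
    [0, 1.0, -1.1],
    [0, 1.5, -1.5],
    [0, 2.0, -2.0],
  ],
)

```text
clock: 4.3
eef_pos: [525.6, 47.9, 171.6]
tcp_rot: [3.12, -0.213, 0.005]
contact_force: [0.6, 0.1, -0.9]
opening: 0.129
grasp_force: 49.1
```

```bash
python3 fm.py 75 0 120; python3 - <<'E'
from h import *
f=optics.grab_frame("wrist"); M=np.array(f["mount"]); R=M[:3,:3].T; t=-R@M[:3,3]
P=(np.array([(186,70),(418,70)])+.5)/2.4-.5+150
for z in (3,5,7): print(z,[onz(f,R,t,p,z).round(1) for p in P])
E
```

```text
[501.  132.9 167.6]
at [525.6  47.9 171.6] dp [-0.61, -2.126, -0.076] rot [0.251, 0.776, -0.159] F [ 0.6  0.1 -0.9] open 0.129 t 4.3
3 [array([ 39.6, -18. ,   3. ]), array([39.6, 20.5,  3. ])]
5 [array([ 39.2, -18.3,   5. ]), array([39.2, 20.7,  5. ])]
7 [array([ 38.8, -18.6,   7. ]), array([38.9, 21. ,  7. ])]
```

Request:
play_rows(
  dp=[
    [-0.2, -0.6, 0],
    [-0.4, -1.3, 0],
    [-0.61, -2.1, -0.07],
    [-0.61, -2.13, -0.07],
    [-0.61, -2.13, -0.07],
  ],
  rot=[
    [0.1, 0.3, -0.05],
    [0.2, 0.6, -0.1],
    [0.25, 0.78, -0.16],
    [0.25, 0.78, -0.16],
    [0.25, 0.78, -0.16],
  ],
)

```text
clock: 4.77
eef_pos: [500.2, 133.0, 166.0]
tcp_rot: [3.141, -0.289, 0.026]
contact_force: [0.0, -0.2, -1.4]
opening: 0.133
grasp_force: 49.5
```

```bash
python3 fm.py 75 0 120; python3 - <<'E'
from h import *
from fm import F
s=telemetry.sense(); f=optics.grab_frame("wrist"); R,t=cam(f,s); print(s["eef_pos"],s["tcp_rot"]); np.savez("w4.npz",R=R,t=t)
X=F([[114,42,0],[114,-42,0],[12,42,13],[12,-42,13]]); print(proj(f,R,t,X).round(1)*1.4)
cv2.imwrite("pics/w4.png",cv2.resize(f["color"][:,:,::-1],(784,588),interpolation=cv2.INTER_CUBIC))
E
```

```text
[501.  132.9 167.6]
at [500.2 133.  166. ] dp [0.03, 0.004, -0.033] rot [0.0, 0.043, 0.019] F [ 0.  -0.2 -1.4] open 0.133 t 4.77
[500.2310067  133.00293792 165.98684968] [ 3.14093598 -0.28945814  0.02561637]
[[299.88 204.4 ]
 [467.74 204.82]
 [304.36 401.1 ]
 [462.56 401.38]]
```

View pics/w4.png

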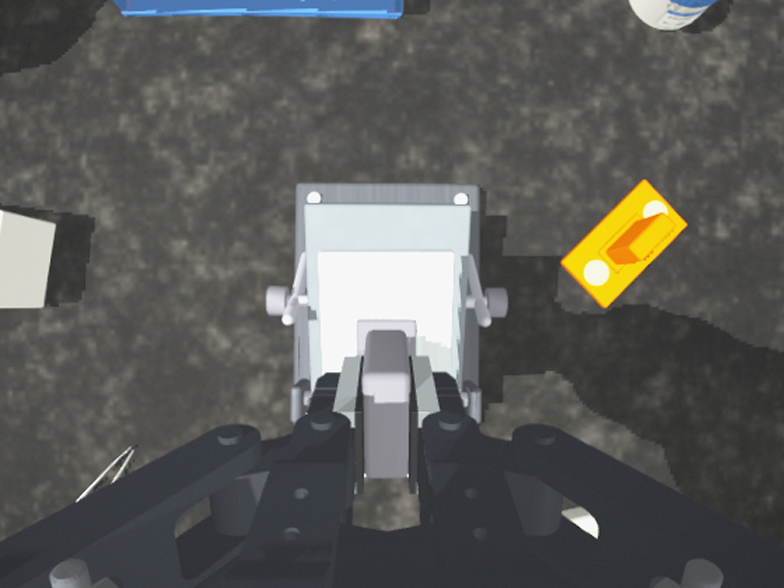

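The face's upper corners are at (305,205) and (470,205), centre 387.5. The held plate's far edge runs (318,252) to (453,252). So lateral alignment is within about 0.5 mm, and I'll refine the tilt by fitting all three views together.

```bash
cat > fit2.py <<'E'
from h import *
from scipy.optimize import least_squares
exec(open("fit.py").read().split("def res")[0])
w=np.load("w4.npz"); fw=optics.grab_frame("wrist"); C=np.array([(305,205),(470,205)])/1.4
L=(np.array([(281,175),(440,327)])+.5)/(800/120)-.5+[250,180]; n=np.array([L[1,1]-L[0,1],L[0,0]-L[1,0]]); n/=np.linalg.norm(n)
def res(q):
    a=proj(f,R,t,W(q[:4],top+lip))-A; b=proj(g,R2,t2,W(q[:4],top))-B[:2]+q[4:6]; c=proj(fw,w["R"],w["t"],W(q[:4],top))-C
    e=proj(g,R2,t2,W(q[:4],[[114,-42,0],[20,-42,0]]))+q[4:6]
    return np.r_[a.ravel(),b.ravel(),q[4:6],c.ravel()-0+0, 2*(e-L[0])@n]
for th in [None,.2,.24,.27,.3,.33,.36,.4]:
    k=(lambda q:res(q)) if th is None else (lambda q:res(np.r_[q[:2],th,q[3:]]))
    s=least_squares(k,[464,132,.3,.02,0,0]); print(th,s.x.round(3),round(s.cost,2))
    if th is None: print(s.fun.round(2))
E
python3 fit2.py
python3 - <<'E'
from h import *
g=optics.grab_frame("scene"); a=g["color"][180:265,250:370,::-1]; cv2.imwrite("pics/s5.png",cv2.resize(a,(800,567),interpolation=cv2.INTER_CUBIC))
E
```

```text
None [ 4.63693e+02  1.31083e+02  2.88000e-01  1.60000e-02 -1.14000e+00
  3.49000e-01] 3.38
[-0.02 -0.35  0.36 -0.39  0.1  -0.28  0.25 -0.26 -0.14  0.37  0.14  0.47
 -1.14  0.35 -1.09 -0.53  0.67  0.64 -0.49  1.32]
0.2 [ 4.63032e+02  1.32010e+02  4.82715e+02  6.00000e-03 -8.73000e-01
 -1.39700e+00] 14.26
0.24 [ 4.632280e+02  1.315780e+02  3.377173e+03  1.100000e-02 -9.970000e-01
 -5.950000e-01] 6.63
0.27 [ 4.63491e+02  1.31263e+02 -1.44693e+03  1.40000e-02 -1.08800e+00
  1.00000e-03] 3.83
0.3 [ 4.638550e+02  1.309590e+02 -1.446929e+03  1.700000e-02 -1.177000e+00
  5.900000e-01] 3.6
0.33 [ 4.64317e+02  1.30667e+02 -4.82116e+02  2.00000e-02 -1.26500e+00
  1.17400e+00] 6.0
0.36 [ 4.648800e+02  1.303900e+02 -2.411762e+03  2.400000e-02 -1.350000e+00
  1.750000e+00] 11.09
0.4 [ 4.657840e+02  1.300440e+02 -2.411769e+03  2.800000e-02 -1.461000e+00
  2.506000e+00] 22.15
```

View pics/s5.png

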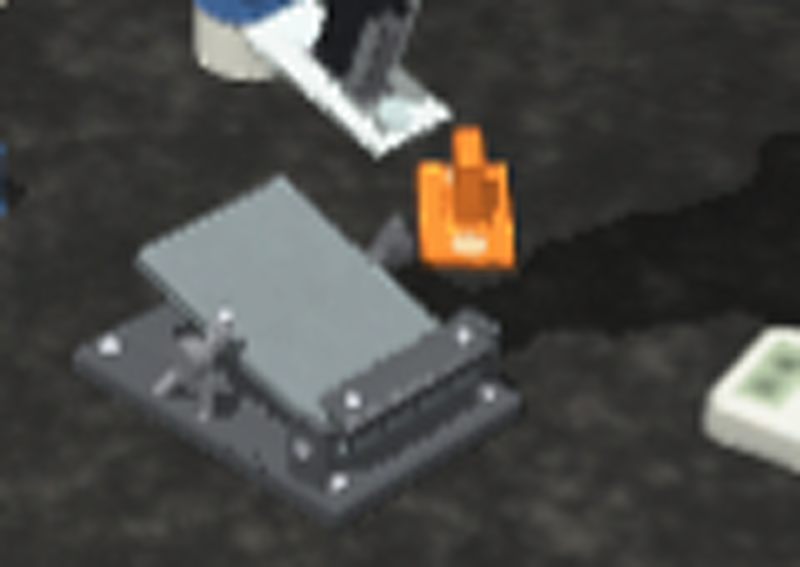

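The scene view shows the held plate's long edge with a slope of 0.948 and the face edges with about 0.956, so they are parallel within reading error. The tilt is about 0.29.

```bash
sed -i 's/^FP=.*/FP=[463.7,131.7,31]; TH=.29; YW=.017/' fm.py; python3 fm.py 65 0 25
```

```text
[518.8 132.6  73.5]
at [501.5 130.7 165.7] dp [-0.241, -0.041, 2.332] rot [-0.005, 0.006, 0.035] F [-0.7 -0.1 -2.3] open 0.134 t 5.02
```

Request:
play_rows(
  dp=[
    [-0.1, 0, 0.6],
    [-0.2, 0, 1.2],
    [-0.25, 0, 1.8],
    [-0.25, 0, 2.3],
    [-0.25, 0, 2.33],
  ],
  rot=[
    [0, 0, -0.06],
    [0, 0, -0.06],
    [0, 0, -0.06],
    [0, 0, -0.06],
    [0, 0, -0.06],
  ],
)

```text
clock: 5.43
eef_pos: [517.2, 130.5, 70.2]
tcp_rot: [3.138, -0.285, 0.028]
contact_force: [-0.9, 0.2, -0.6]
opening: 0.133
grasp_force: 49.4
```

```bash
cat > av.py <<'E'
from fm import *
def av(n=6):
    P=[];
    for i in range(n):
        s=telemetry.sense(); P.append(np.r_[s["eef_pos"],s["tcp_rot"],s["contact_force"],s["wrist_torque"]]); optics.grab_frame("wrist")
    for p in P: p[3]%=2*np.pi
    m=np.mean(P,0); fr=Ro.from_euler("ZY",[YW,-TH])
    print("face",fr.inv().apply(m[:3]-FP).round(2),"rot",m[3:6].round(4),"Fface",fr.inv().apply(m[6:9]).round(2),"Mface",fr.inv().apply(m[9:12]).round(3),"sd",np.std(P,0)[:3].round(2),"t",round(s["clock"],2))
if __name__=="__main__": av()
E
python3 av.py
```

```text
face [64.   -1.44 24.61] rot [ 3.1387 -0.288   0.0279] Fface [-0.31  0.41 -0.93] Mface [-0.046  0.191  0.015] sd [0.59 0.5  1.56] t 5.68
```

Request:
play_rows(
  dp=[
    [0, -0.03, 0.1],
    [0, -0.03, 0.2],
    [0, -0.03, 0.25],
    [0, -0.03, 0.25],
  ],
  rot=[
    [0, 0, 0.1],
    [0, 0, 0.1],
    [0, 0, 0.1],
    [0, 0, 0.1],
  ],
)

```text
clock: 6.07
eef_pos: [520.7, 133.3, 63.4]
tcp_rot: [-3.141, -0.289, 0.018]
contact_force: [0.2, -0.7, -0.9]
opening: 0.131
grasp_force: 49.4
```

```bash
python3 av.py
```

```text
face [64.01  0.57 14.93] rot [ 3.1422 -0.2891  0.0182] Fface [-0.48 -0.03 -1.03] Mface [ 0.001  0.181 -0.003] sd [0.05 0.01 0.13] t 6.32
```

Request:
play_rows(
  dp=[
    [0, 0, 0.04],
    [0, 0, 0.075],
    [0, 0, 0.075],
    [0, 0, 0.075],
  ],
  rot=[
    [0, 0, 0],
    [0, 0, 0],
    [0, 0, 0],
    [0, 0, 0],
  ],
)

```text
clock: 6.7
eef_pos: [521.6, 133.2, 60.7]
tcp_rot: [-3.141, -0.289, 0.018]
contact_force: [-0.8, 0.0, -1.2]
opening: 0.128
grasp_force: 49.4
```

```bash
python3 av.py
```

```text
face [64.12  0.53 12.02] rot [ 3.1423 -0.2893  0.018 ] Fface [-0.88  0.19 -0.89] Mface [-0.01   0.202  0.006] sd [0.03 0.02 0.06] t 6.95
```

Request:
play_rows(
  dp=[
    [0, 0, 0.02],
    [0, 0, 0.02],
    [0, 0, 0.02],
  ],
  rot=[
    [0, 0, 0],
    [0, 0, 0],
    [0, 0, 0],
  ],
)

```text
clock: 7.25
eef_pos: [522.0, 133.3, 60.2]
tcp_rot: [-3.141, -0.29, 0.018]
contact_force: [-0.5, -0.1, -0.3]
opening: 0.13
grasp_force: 49.7
```

```bash
python3 av.py
```

```text
face [64.23  0.59 11.28] rot [ 3.1423 -0.2895  0.0181] Fface [-0.2  -0.33 -0.37] Mface [ 0.007  0.116 -0.003] sd [0.03 0.01 0.02] t 7.5
```

Request:
play_rows(
  dp=[
    [0, 0, 0.015],
    [0, 0, 0.015],
    [0, 0, 0.015],
  ],
  rot=[
    [0, 0, 0],
    [0, 0, 0],
    [0, 0, 0],
  ],
)

```text
clock: 7.8
eef_pos: [522.0, 133.3, 59.9]
tcp_rot: [-3.141, -0.29, 0.018]
contact_force: [-5.0, -0.5, 7.5]
opening: 0.13
grasp_force: 51.1
```

```bash
python3 av.py 4
```

```text
face [64.14  0.6  11.01] rot [ 3.1423 -0.2896  0.0181] Fface [-2.22 -0.19  8.67] Mface [-0.016  0.206  0.012] sd [0.02 0.01 0.01] t 8.05
```

Request:
play_rows(
  dp=[
    [0, 0, 0.015],
    [0, 0, 0.015],
    [0, 0, 0.015],
  ],
  rot=[
    [0, 0, 0],
    [0, 0, 0],
    [0, 0, 0],
  ],
)

```text
clock: 8.35
eef_pos: [521.9, 133.3, 59.4]
tcp_rot: [-3.141, -0.289, 0.018]
contact_force: [-6.9, 0.5, 10.0]
opening: 0.13
grasp_force: 51.8
```

```bash
python3 av.py 4
```

```text
face [63.89  0.58 10.55] rot [ 3.1422 -0.2893  0.0181] Fface [-3.98  0.85 12.33] Mface [0.053 0.349 0.011] sd [0.01 0.01 0.01] t 8.6
```

Request:
play_rows(
  dp=[
    [0, 0, 0],
    [0, 0, 0],
    [0, 0, 0],
  ],
  rot=[
    [0, 0.1, 0],
    [0, 0.1, 0],
    [0, 0.1, 0],
  ],
)

```text
clock: 8.9
eef_pos: [522.0, 133.3, 59.2]
tcp_rot: [-3.141, -0.3, 0.018]
contact_force: [-5.1, 1.0, 7.4]
opening: 0.132
grasp_force: 51.0
```

```bash
python3 av.py 3
```

```text
face [63.94  0.58 10.38] rot [ 3.1422 -0.2997  0.0181] Fface [-2.72  0.81  8.42] Mface [0.031 0.461 0.01 ] sd [0.01 0.01 0.01] t 9.15
```

Request:
play_rows(
  dp=[
    [0, 0, 0],
    [0, 0, 0],
    [0, 0, 0],
  ],
  rot=[
    [0, 0.1, 0],
    [0, 0.1, 0],
    [0, 0.1, 0],
  ],
)

```text
clock: 9.45
eef_pos: [522.1, 133.3, 59.4]
tcp_rot: [-3.141, -0.311, 0.018]
contact_force: [-4.0, 1.1, 9.3]
opening: 0.133
grasp_force: 51.4
```

```bash
python3 av.py 3
```

```text
face [64.12  0.56 10.48] rot [ 3.1422 -0.3104  0.0179] Fface [-1.5   0.51 10.41] Mface [0.004 0.78  0.007] sd [0.01 0.01 0.01] t 9.7
```

The force is lowest near a tilt of 0.30, and the contact moves to the lower edge at 0.31, so flush is about 0.302. I'll set that, back off 1 mm, and slide down.

Request:
play_rows(
  dp=[
    [0, 0, -0.025],
    [0, 0, -0.03],
    [0, 0, -0.03],
  ],
  rot=[
    [0, -0.04, 0],
    [0, -0.07, 0],
    [0, -0.07, 0],
  ],
)

```text
clock: 10.0
eef_pos: [522.1, 133.3, 60.2]
tcp_rot: [-3.141, -0.303, 0.018]
contact_force: [0.6, 0.0, -1.2]
opening: 0.134
grasp_force: 49.6
```

```bash
sed -i 's/TH=.29;/TH=.303;/' fm.py; python3 av.py 4
```

```text
face [64.25  0.52 10.32] rot [ 3.1423 -0.3028  0.0179] Fface [-0.22  0.13 -1.08] Mface [-0.03   0.209  0.015] sd [0.1  0.03 0.08] t 10.25
```

Request:
play_rows(
  dp=[
    [-0.1, 0, 0],
    [-0.2, 0, 0],
    [-0.3, 0, 0],
    [-0.4, 0, 0],
    [-0.45, 0, 0],
  ],
  rot=[
    [0, 0, 0],
    [0, 0, 0],
    [0, 0, 0],
    [0, 0, 0],
    [0, 0, 0],
  ],
)

```text
clock: 10.72
eef_pos: [503.7, 132.8, 54.4]
tcp_rot: [-3.141, -0.302, 0.018]
contact_force: [0.8, 0.5, -1.1]
opening: 0.129
grasp_force: 49.6
```

```bash
python3 av.py 4
```

```text
face [45.79  0.52 10.41] rot [ 3.1422 -0.3026  0.0182] Fface [-0.53  0.08 -1.24] Mface [0.01  0.201 0.   ] sd [0.55 0.11 0.22] t 10.97
```

Request:
play_rows(
  dp=[
    [-0.05, 0, 0],
    [-0.1, 0, 0],
    [-0.13, 0, 0],
    [-0.13, 0, 0],
  ],
  rot=[
    [0, 0, 0],
    [0, 0, 0],
    [0, 0, 0],
    [0, 0, 0],
  ],
)

```text
clock: 11.35
eef_pos: [499.3, 132.7, 53.0]
tcp_rot: [-3.141, -0.302, 0.018]
contact_force: [-0.3, -0.6, -0.9]
opening: 0.136
grasp_force: 49.6
```

```bash
python3 av.py 4
```

```text
face [40.98  0.53 10.41] rot [ 3.1423 -0.3029  0.0181] Fface [-0.62 -0.44 -0.8 ] Mface [ 0.012  0.191 -0.009] sd [0.22 0.06 0.1 ] t 11.6
```

Request:
play_rows(
  dp=[
    [-0.025, 0, 0],
    [-0.05, 0, 0],
    [-0.05, 0, 0],
    [-0.05, 0, 0],
  ],
  rot=[
    [0, 0, 0],
    [0, 0, 0],
    [0, 0, 0],
    [0, 0, 0],
  ],
)

```text
clock: 11.98
eef_pos: [497.7, 132.8, 52.5]
tcp_rot: [-3.141, -0.303, 0.018]
contact_force: [-0.2, 0.5, -0.7]
opening: 0.135
grasp_force: 49.6
```

```bash
python3 av.py 4
```

```text
face [39.06  0.55 10.41] rot [ 3.1423 -0.303   0.0181] Fface [-0.31  0.48 -0.97] Mface [0.011 0.214 0.   ] sd [0.07 0.03 0.03] t 12.23
```

```bash
python3 - <<'E'
from h import *
f=optics.grab_frame("wrist"); cv2.imwrite("pics/w6.png",cv2.resize(f["color"][110:320,140:420,::-1],(800,600),interpolation=cv2.INTER_CUBIC))
E
```

```text
(no output)
```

View pics/w6.png

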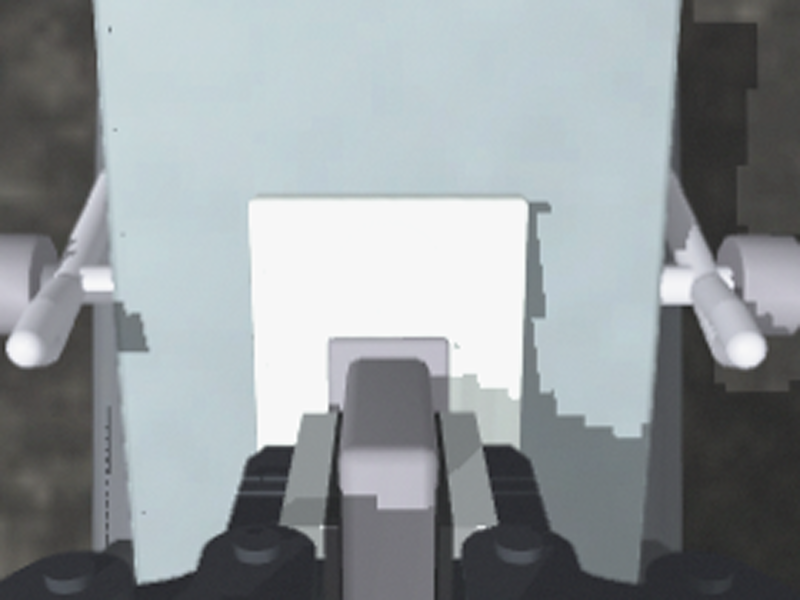

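At row 200 the face spans columns 108 to 668 (centre 388) and the plate 249 to 529 (centre 389). It is centred and square, so I'll push on until it reaches the end stop.

Request:
play_rows(
  dp=[
    [-0.025, 0, 0],
    [-0.04, 0, 0],
    [-0.04, 0, 0],
  ],
  rot=[
    [0, 0, 0],
    [0, 0, 0],
    [0, 0, 0],
  ],
)

```text
clock: 12.58
eef_pos: [496.6, 132.9, 52.3]
tcp_rot: [-3.141, -0.304, 0.018]
contact_force: [1.1, -0.6, -0.8]
opening: 0.135
grasp_force: 49.7
```

```bash
python3 av.py 3
```

```text
face [37.77  0.62 10.47] rot [ 3.1425 -0.3035  0.018 ] Fface [ 1.24 -0.44 -1.23] Mface [-0.032 -0.096 -0.001] sd [0.01 0.01 0.01] t 12.83
```

Request:
play_rows(
  dp=[
    [-0.02, 0, 0],
    [-0.02, 0, 0],
    [-0.02, 0, 0],
  ],
  rot=[
    [0, 0, 0],
    [0, 0, 0],
    [0, 0, 0],
  ],
)

```text
clock: 13.13
eef_pos: [496.5, 133.0, 52.3]
tcp_rot: [-3.14, -0.305, 0.018]
contact_force: [4.6, -1.6, -0.2]
opening: 0.131
grasp_force: 49.5
```

```bash
python3 av.py 3
```

```text
face [37.7   0.74 10.57] rot [ 3.1428 -0.3047  0.0181] Fface [ 4.53 -2.04 -1.36] Mface [-0.34  -0.71   0.024] sd [0.01 0.01 0.01] t 13.38
```

Request:
play_rows(
  dp=[
    [0, 0, 0.01],
    [0, 0, 0.02],
    [0, 0, 0.02],
  ],
  rot=[
    [0, 0, 0],
    [0, 0, 0],
    [0, 0, 0],
  ],
)

```text
clock: 13.68
eef_pos: [496.7, 133.2, 51.6]
tcp_rot: [-3.14, -0.305, 0.018]
contact_force: [5.5, -0.9, 2.5]
opening: 0.129
grasp_force: 49.9
```

```bash
python3 av.py 3
```

```text
face [37.7   0.89  9.79] rot [ 3.143  -0.3047  0.018 ] Fface [ 5.66 -0.58  0.77] Mface [-0.111 -0.857 -0.016] sd [0.01 0.01 0.01] t 13.93
```

Request:
play_rows(
  dp=[
    [0, 0, 0.01],
    [0, 0, 0.01],
    [0, 0, 0.01],
  ],
  rot=[
    [0, 0, 0],
    [0, 0, 0],
    [0, 0, 0],
  ],
)

```text
clock: 14.23
eef_pos: [496.9, 133.2, 51.4]
tcp_rot: [-3.14, -0.305, 0.018]
contact_force: [4.1, -0.1, 5.3]
opening: 0.129
grasp_force: 50.5
```

```bash
python3 av.py 3
```

```text
face [37.74  0.91  9.53] rot [ 3.143  -0.3049  0.018 ] Fface [ 5.84 -0.53  3.86] Mface [-0.102 -0.722 -0.04 ] sd [0.01 0.01 0.01] t 14.48
```

Request:
play_rows(
  dp=[
    [0, 0.01, 0.015],
    [0, 0.01, 0.015],
    [0, 0.01, 0.015],
  ],
  rot=[
    [0, 0, 0],
    [0, 0, 0],
    [0, 0, 0],
  ],
)

```text
clock: 14.78
eef_pos: [497.0, 133.1, 51.2]
tcp_rot: [-3.14, -0.305, 0.018]
contact_force: [-1.2, 3.3, 15.7]
opening: 0.134
grasp_force: 52.0
```

```bash
python3 av.py 3
```

```text
face [37.87  0.87  9.37] rot [ 3.1435 -0.3055  0.0179] Fface [ 3.71  3.05 14.86] Mface [ 0.42  -0.122 -0.027] sd [0.01 0.01 0.  ] t 15.03
```

Request:
play_rows(
  dp=[
    [0, 0, 0],
    [0, 0, 0],
    [0, 0, 0],
  ],
  rot=[
    [0, 0.05, 0],
    [0, 0.05, 0],
    [0, 0.05, 0],
  ],
)

```text
clock: 15.33
eef_pos: [497.0, 133.1, 51.3]
tcp_rot: [-3.14, -0.311, 0.018]
contact_force: [-1.4, 2.9, 15.9]
opening: 0.131
grasp_force: 52.2
```

```bash
python3 av.py 3
```

```text
face [37.88  0.85  9.44] rot [ 3.1435 -0.3107  0.0179] Fface [ 3.53  2.9  16.58] Mface [ 0.407  0.026 -0.065] sd [0.02 0.01 0.01] t 15.58
```

Request:
play_rows(
  dp=[
    [0, 0, 0],
    [0, 0, 0],
    [0, 0, 0],
  ],
  rot=[
    [0, -0.1, 0],
    [0, -0.1, 0],
    [0, -0.1, 0],
  ],
)

```text
clock: 15.88
eef_pos: [497.0, 133.2, 51.2]
tcp_rot: [-3.14, -0.3, 0.018]
contact_force: [-1.9, 4.1, 15.4]
opening: 0.132
grasp_force: 52.1
```

```bash
python3 av.py 3
```

```text
face [37.8   0.88  9.36] rot [ 3.1435 -0.3002  0.018 ] Fface [ 2.92  3.39 14.72] Mface [ 0.414 -0.338 -0.042] sd [0.01 0.01 0.01] t 16.13
```

Request:
play_rows(
  dp=[
    [-0.01, -0.005, -0.006],
    [-0.01, -0.005, -0.006],
    [-0.01, -0.005, -0.006],
  ],
  rot=[
    [0, 0.025, 0],
    [0, 0.025, 0],
    [0, 0.025, 0],
  ],
)

```text
clock: 16.43
eef_pos: [496.9, 133.2, 51.2]
tcp_rot: [-3.14, -0.303, 0.018]
contact_force: [3.2, 0.3, 10.4]
opening: 0.128
grasp_force: 50.8
```

```bash
python3 av.py 3; python3 - <<'E'
from h import *
from fm import F
f=optics.grab_frame("top"); R,t=cam(f)
cv2.imwrite("pics/t9.png",f["color"][:,:,::-1])
s=telemetry.sense();print(s["grasp_force"],s["opening"],s["clock"],s["qvel"].round(4))
E
```

```text
face [37.8   0.91  9.41] rot [ 3.1434 -0.3031  0.0179] Fface [6.23 0.48 8.53] Mface [-0.044 -0.678 -0.023] sd [0.02 0.01 0.01] t 16.68
50.84304392337799 0.13293333098298943 16.7833 [-0.0002 -0.0013  0.0009  0.0003  0.0012  0.0019]
```

```bash
python3 -c "
from rig import r
print(r.sign_off())"
```

```text
the job is handed in; nothing more can be done
None
```

The slide is home against the closed end of the slot, centred across the face, and still gripped. It is pressed flush with about 9 N, and the job was handed in at about 17 s; contact forces and the last wrist picture (taken just before the final push) support this, but no picture was checked after seating.

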